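Lock an inspection fixture into the bayonet mount

TASK

Load the inspection fixture (the little vice on a round foot) into the bayonet mount: line its two lugs up with the two slots of the ring, press it down against the sprung pad, and twist it a quarter turn clockwise as seen from above, up to the stop, so that it stays locked when you let go. Do not shove the gauge case, the ring gauge or the V-block about.

Things in the scene. Friction and masses are not known exactly. Their poses are not given: they have to be found in the camera images.
- fixture: Loose inspection fixture, about 0.4 kg, upright on the table. Origin: centre of its underside; z up. Round aluminium foot, radius 35 mm, 30 mm high, with two equal lugs at its bottom edge (+x and -x). On it a dark steel vice body 70 mm long (x), 34 mm wide (y), z = 30 to 62 mm, with jaws of the same width up to 74 mm; screw end out to x = -43 mm. Works the same turned half round.
- vice_grip (a point): Where to grip, across the vice's 34 mm width: on the fixture's axis, 52 mm above its underside. Fingertips then stay above the foot (30 mm). Turns with the fixture: x runs along vice and lugs.
- lug_a (a point): Top of the lug on the fixture's +x side (away from the screw end), 41.5 mm from its axis. Lugs reach 48 mm from the axis, are 24 mm wide (y) and 8 mm high, undersides level with the foot's.
- lug_b (a point): Top of the other, equal lug on the -x side (below the screw end), 41.5 mm from the fixture's axis.
- mount: Bayonet mount, fixed to the table: dark steel plate 140 x 140 x 22 mm with an aluminium ring, outer radius 60 mm. Origin: centre of the plate's underside; z up. The ring's lip spans z = 35 to 43 mm; its opening, radius 38 mm, has two slots at +y and -y. Below the lip is a groove (floor z = 22 mm) where lugs can turn: in along y, clockwise seen from above a quarter turn to stops, lugs along x.
- ring_top (a point): Centre of the ring's opening at the top of the lip, 43 mm above the mount's underside; axes as the mount's. The fixture's underside must come below 27 mm above the mount's underside (but not below 22 mm) before it can turn; once turned and released the spring keeps it at about 27 mm, lugs up against the lip.
- slot_a (a point): Middle of the slot on the mount's +y side, 44.5 mm from the axis, at the top of the lip. Each slot is 30 mm wide and reaches 51 mm from the axis.
- slot_b (a point): Middle of the equal slot on the -y side, 44.5 mm from the axis, at the top of the lip. Stops allow only clockwise turning from the slots, a quarter turn with a few degrees of play.
- pad (a joint): How far the round steel pad (radius 14 mm) in the middle of the mount is pressed down, m: 0 = up, its top level with the lip's top; at most 0.021. Spring 600 N/m. The fixture merely set down sinks it 6 to 9 mm, lugs still in the slots; it can turn once sunk over 16 mm (some 6 N of push besides the fixture's weight).
- gauge_case: Closed wooden gauge case, 80 x 160 x 36 mm, loose; to be left alone. Origin: centre of its underside.
- ring_gauge: Steel ring gauge, 84 mm across, 26 mm high, loose; to be left alone. Origin: centre of its underside.
- v_block: Dark steel V-block, 70 x 60 x 56 mm, loose; to be left alone. Origin: centre of its underside.

How it is judged:
By the outcome, as a careful person would: the job done as asked, in the order asked, and still so for the second after the job is handed in, with the robot touching nothing.
It also fails if it takes over 48 s, if anything falls off the work surface, if the arm or the gripper's body presses on something with over 40 N, if the wrist force passes 120 N, or if a joint passes its speed limit or range.

ROBOT

A 6-joint arm with a two-finger parallel gripper is mounted at the origin on the work surface. World frame = base frame: x ahead of the robot, y to its left, z up, the work surface at z = 0. Lengths are in mm, angles in rad, forces in N, time in s.
With the tool pointing down it reaches from about 375 to 900 mm from the base axis. Payload 3.1 kg.
Tool frame: the origin (TCP) lies at the very end of the fingers, on their centre line; the grasp point (between the pads) lies 19 mm behind it (pinch_z is the distance from the TCP to the grasp point, in mm); z points along the fingers, y is the direction in which the jaws open and shut (so a half turn about z gives the same grasp; the last joint's range is limited). The gripper opens to 85 mm and grips with 20 to 120 N. Pads are 22 mm wide; open, the fingers measure 114 mm over their backs; the gripper's body (76 mm by 85 mm) begins 54 mm behind the grasp point. The pads swing forward as they close: fully open they stand 13 mm farther back than shut.
Start: joints at [-1.292, 0.527, 1.433, -0, 1.181, -0.178], TCP at [276.253, -560.608, 231.31] pointing down, gripper open.
Joint ranges: [-3.08, 3.08], [-0.75, 2.2], [0.22, 2.44], [-1.43, 4.57], [0, 2.65], [-2.85, 2.85]. Speed limits (rad/s): [2.79, 2.79, 3.14, 3.14, 3.14, 3.14].

INTERFACE

Orientations are given as [roll, pitch, yaw] about the fixed x, y, z axes, in that order (R = Rz(yaw) Ry(pitch) Rx(roll)).
In Python, from plant import * gives the robot as it stands.
- The arm moves only by the shell command python3 -m inch 'ROWS' [OPENING] [FORCE]. ROWS is JSON, a list of rows, each a list of 6 numbers: the shift along the tool's x, y, z as a fraction of full scale, then the turn, a rotation vector about the tool's x, y, z as a fraction of full scale. In form: [[x, y, z, ax, ay, az], ...]. A call has 1 to 20 rows; each row shifts and turns the pose as measured when the row begins, along the tool's axes as they then stand; what a row does not reach is not made up. Full scale, the value 1, is 200 mm for a shift and 4 degrees for a turn. A row lasts 1/8 s, in which the tool goes at most 62.5 mm and 10.7 degrees, less where a joint would pass 70% of its speed; a pose out of reach is approached as far as the arm can. A call with a number of a shift or a turn outside -1 to 1 is refused whole. A call with a gripper value outside its range is refused whole. OPENING is the opening in per cent of the stroke, from 0 (shut) to 100 (fully open), set as the call begins (- or left out, the last holds). The fingers move at their own pace and stop on an object; FORCE is the grip in N (left out, the last holds). Time passes only in rows, so rows that do not move let the fingers close. It gives the time, the measured TCP pose, the force and the opening at its end, in the units of the state.
- sense(): the state, without advancing time (a new reading comes with each control period).
- get_image(name): name is "scene" or "top" or "wrist"; returns (picture, depth): 384x512x3 uint8, red, green, blue; 384x512 float32, mm along the optical axis (not along the pixel's ray), 0 where there is no reading.
- camera_info(name): a dict with "fx", "fy", "cx", "cy" (pixels), "pose" (4x4, takes a point from camera to world coordinates). Camera axes: x right, y down, z forward; pixel columns grow to the right and rows downward; lengths in mm; the calibration is good to about 2 mm. The wrist camera is an equidistant fisheye: a pixel r from the principal point sees the ray r / f radians off the axis. A picture is of the moment at which its call begins: read the wrist's pose just before it. camera_info takes no time and is no camera call; for the wrist camera it gives the pose at the moment of the call.
- job_done(): hands the job in, once; it reports no verdict.
The state is a dict: "time_s": time; "joints": joint angles; "qd": joint speeds; "effort": joint torques, N m; "position": TCP position; "ee_rot": TCP orientation; "ft_force": force on the tool from outside, world axes, zero at the start; "ft_torque": the same for the moment, N m; "finger_gap": opening from 0.0 (shut) to 1.0 (fully open).
Only numpy, scipy, OpenCV 4.12 (cv2) and the standard library are available. Lean on these libraries where they do the work, as an engineer would, in place of code of your own. Each camera call takes 0.05 s, during which the arm holds its last target. There are 200 camera calls.

## Working session

There is one attempt and no reset: what is moved stays moved. The work goes in short steps, Python scripts to look and compute and a shell command to move; the robot and the scene stay as the last step left them, time stands still between calls to the robot, and variables do not carry over. Pictures are saved under pics/ and viewed, about 8 in all and at most 12, crops included, and the job is handed in when it is done.

```bash
mkdir -p pics; ls; python3 - <<'E'
from plant import *
import cv2,numpy as np
s=sense();print(s)
for n in("scene","top"):
    im,d=get_image(n);cv2.imwrite(f"pics/{n}1.png",im[...,::-1]);np.save(f"pics/{n}1d.npy",d)
    c=camera_info(n);print(n,c['fx'],c['cx'],c['cy'],np.round(c['pose'],3).tolist())
E
```

```text
pics
{'time_s': 0.0, 'joints': array([-1.29149068e+00,  5.28464635e-01,  1.43390083e+00,  4.44827854e-05,
        1.18140937e+00, -1.78505468e-01]), 'qd': array([ 0.00029636,  0.00096814,  0.00058535, -0.00063951, -0.00045248,
        0.00073864]), 'effort': array([-8.90896063e-04, -4.42348695e+01, -1.78025454e+01, -1.23985674e-04,
        8.32087768e-03, -7.88623396e-06]), 'position': array([ 276.07500565, -559.92256863,  230.33503715]), 'ee_rot': array([-3.13945245e+00, -4.27927895e-04,  4.57793730e-01]), 'ft_force': array([0.34690619, 0.22003959, 0.53034024]), 'ft_torque': array([0.03081466, 0.07401469, 0.03140832]), 'finger_gap': 0.9982753568847886}
scene 396.418503550842 255.69651307506106 193.52509776219827 [[0.827, 0.38, -0.414, 962.989], [0.562, -0.563, 0.606, -506.234], [-0.003, -0.734, -0.68, 613.559], [0.0, 0.0, 0.0, 1.0]]
top 393.12107882912267 259.4009799672483 192.92220017840083 [[-0.006, -0.985, 0.174, 487.318], [-1.0, 0.011, 0.029, -18.538], [-0.031, -0.174, -0.984, 886.104], [0.0, 0.0, 0.0, 1.0]]
```

View pics/top1.png

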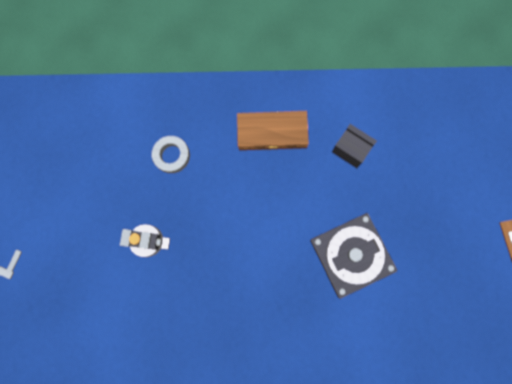

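View pics/scene1.png

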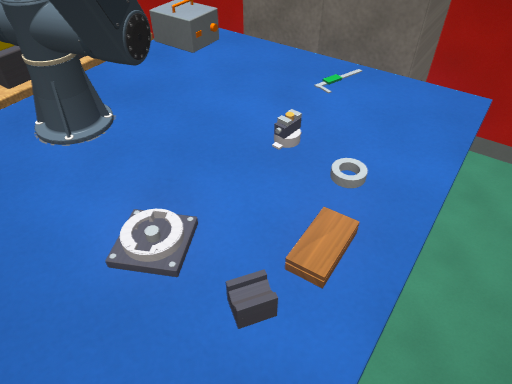

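The top view shows the fixture at about (145,241), with its long axis nearly horizontal. The mount is at about (356,255), with slots at about (340,265) and (373,246). I'll measure both from the depth image.

```bash
cat > h.py <<'E'
from plant import *
import cv2,numpy as np
def cloud(n,d,c):
    v,u=np.mgrid[:384,:512]
    p=np.stack([(u-c['cx'])/c['fx']*d,(v-c['cy'])/c['fy']*d,d],-1)
    return p@c['pose'][:3,:3].T+c['pose'][:3,3]
E
python3 - <<'E'
from h import *
im=cv2.imread('pics/top1.png');d=np.load('pics/top1d.npy');P=cloud('top',d,camera_info('top'))
g=cv2.cvtColor(im,cv2.COLOR_BGR2GRAY)
print('table z',np.median(P[300:370,100:300,2]))
def box(u0,v0,u1,v1):return P[v0:v1,u0:u1].reshape(-1,3),g[v0:v1,u0:u1].ravel()
f,_=box(110,215,180,265)
t=f[(f[:,2]>50)];(c,s,a)=cv2.minAreaRect(t[:,:2].astype(np.float32));print('vice',len(t),c,s,a,t.mean(0),t[:,2].max())
ft=f[(f[:,2]>20)&(f[:,2]<40)];print('foot mean',ft.mean(0),ft.min(0),ft.max(0))
m,gm=box(300,205,405,305)
t=m[m[:,2]>12];print('plate',cv2.minAreaRect(t[:,:2].astype(np.float32)))
k=(m[:,2]>38)&(gm>150);r=m[k];A=np.c_[2*r[:,:2],np.ones(len(r))]
x0,y0=r[:,:2].min(0),r[:,:2].max(0);print('ring',(x0+y0)/2,y0-x0,np.median(r[:,2]))
c0=(x0+y0)/2
q=m[:,:2]-c0;R=np.hypot(*q.T);th=np.degrees(np.arctan2(q[:,1],q[:,0]))
for a in range(-180,180,10):
    k=(R>41)&(R<49)&(th>=a)&(th<a+10);print(a+5,k.sum(),round(np.median(gm[k])),round(np.median(m[k,2]),1),end=' | ')
k=(R>40)&(R<50)&(gm<110);print('slot ang',np.degrees(np.angle(np.sum(np.exp(2j*np.radians(th[k])))))/2,k.sum())
for n,b in dict(case=(230,105,315,155),rg=(148,132,192,176),vb=(330,122,378,170)).items():
    t,_=box(*b);t=t[t[:,2]>15];print(n,cv2.minAreaRect(t[:,:2].astype(np.float32)))
x=cv2.resize(im[205:305,110:180],None,fx=5,fy=5,interpolation=2);y=cv2.resize(im[205:305,300:405],None,fx=4,fy=5,interpolation=2)
cv2.imwrite('pics/c1.png',np.hstack([x,y]))
E
```

```text
table z -0.2246136734351012
vice 622 (521.9974975585938, 137.47628784179688) (318.389404296875, 33.66187286376953) 82.545654296875 [536.82320857 252.97762184  80.06989544] 886.1042470417991
foot mean [536.2320681  257.52849991  29.29199172] [504.71374824 223.59574088  20.03638783] [572.65453183 290.5390526   36.74019911]
plate ((483.244384765625, -151.08831787109375), (140.2150115966797, 237.8238067626953), 24.514358520507812)
ring [ 503.3789628  -137.06606637] [119.03189417 237.05662325] 42.320565851087736
-175 20 84 20.6 | -165 16 96 21.6 | -155 16 234 40.6 | -145 15 240 42.3 | -135 15 215 41.3 | -125 13 96 21.1 | -115 14 96 22.1 | -105 15 94 21.7 | -95 22 115 31.1 | -85 22 98 31.6 | -75 15 94 22.3 | -65 15 94 21.9 | -55 10 108 21.7 | -45 14 238 42.2 | -35 12 239 42.3 | -25 16 230 42.0 | -15 15 96 21.6 | -5 15 96 21.3 | 5 13 95 21.1 | 15 13 94 20.6 | 25 13 92 21.5 | 35 14 92 20.5 | 45 14 88 11.2 | 55 12 98 -0.2 | 65 14 99 -0.4 | 75 13 100 -0.7 | 85 11 98 -0.1 | 95 14 98 -0.5 | 105 12 98 -0.6 | 115 13 97 -1.0 | 125 12 97 0.8 | 135 14 96 -1.2 | 145 13 97 -0.9 | 155 13 96 -0.5 | 165 14 96 0.5 | 175 13 96 0.2 | slot ang 87.70046976490966 483
case ((657.8897094726562, -25.7335205078125), (340.74639892578125, 160.27877807617188), 1.25548255443573)
rg ((616.3123168945312, 125.41050720214844), (377.73529052734375, 82.21134185791016), 35.857425689697266)
vb ((627.3170776367188, -121.656982421875), (69.92121124267578, 347.6965637207031), 54.675018310546875)
```

View pics/c1.png

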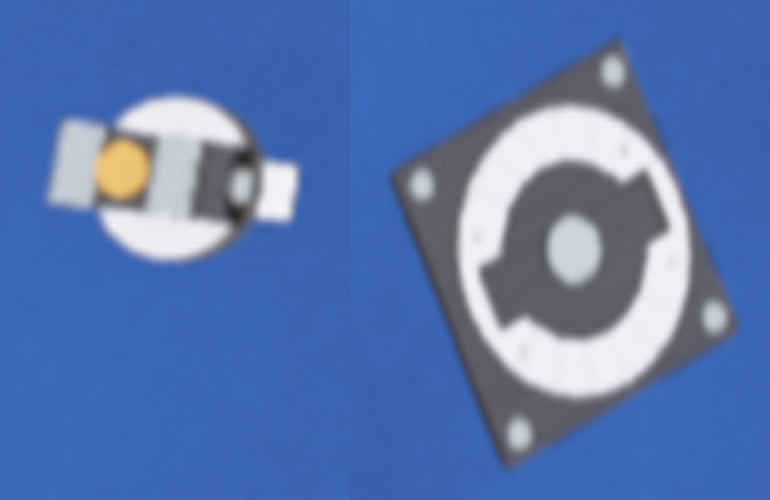

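The crop shows the vice's fixed jaw on the left and its screw end, with one lug, on the right. The mount's slots run from lower left to upper right. The depth image has missing pixels that spoil the fits, so I'll repeat them without those.

```bash
python3 - <<'E'
from h import *
im=cv2.imread('pics/top1.png');d=np.load('pics/top1d.npy');P=cloud('top',d,camera_info('top'))
g=cv2.cvtColor(im,cv2.COLOR_BGR2GRAY)
def box(u0,v0,u1,v1):
    p=P[v0:v1,u0:u1].reshape(-1,3);k=d[v0:v1,u0:u1].ravel()>100
    return p[k],g[v0:v1,u0:u1].ravel()[k]
mr=lambda t:np.round(np.r_[tuple(np.atleast_1d(x) for x in cv2.minAreaRect(t[:,:2].astype(np.float32)))],1)
f,_=box(110,215,180,265)
t=f[(f[:,2]>54)];print('vice top',mr(t),len(t))
t=f[(f[:,2]>68)];print('jaws',mr(t),len(t))
t=f[(f[:,2]>24)&(f[:,2]<34)];
def circ(t):return np.round(cv2.minEnclosingCircle(t[:,:2].astype(np.float32))[0],1),cv2.minEnclosingCircle(t[:,:2].astype(np.float32))[1]
print('foot',circ(t))
m,gm=box(300,205,405,305)
t=m[(m[:,2]>12)&(m[:,2]<60)];print('plate',mr(t))
k=(m[:,2]>36)&(m[:,2]<50)&(gm>150);r=m[k];print('ring',circ(r),mr(r))
c0=circ(r)[0];q=m[:,:2]-c0;R=np.hypot(*q.T);th=np.arctan2(q[:,1],q[:,0])
k=(R>41)&(R<49)&(m[:,2]<34);print('slot',np.degrees(np.angle(np.sum(np.exp(2j*th[k]))))/2,k.sum())
for n,b in dict(case=(230,105,315,155),rg=(148,132,192,176),vb=(330,122,378,170)).items():
    t,_=box(*b);t=t[t[:,2]>15];print(n,mr(t))
E
```

```text
vice top [537.5 256.2  78.9  33.7  82.5] 599
jaws [538.7 265.4  60.4  33.7  82.5] 404
foot (array([537.9, 257.9]), 36.225399017333984)
plate [ 503.5 -195.5  140.2  140.2   24.5]
ring (array([ 503.7, -195.4]), 60.20881652832031) [ 503.4 -195.2  118.8  118.1   43.4]
slot -66.88598663415009 110
case [786.7 -22.9  82.9 160.3   1.1]
rg [734.8 211.4  82.7  81.5  89.2]
vb [ 743.5 -204.3   70.2   61.6   53.9]
```

```bash
python3 -m inch '[[0.2,-0.206,0,0,0,0],[0.2,-0.206,0,0,0,0],[0.2,-0.206,0,0,0,0],[0.2,-0.206,0,0,0,0],[0.2,-0.206,0,0,0,0],[0.2,-0.206,0,0,0,0],[0.2,-0.206,0,0,0,0],[0.2,-0.206,0,0,0,0],[0.2,-0.206,0,0,0,0],[0.2,-0.206,0,0,0,0],[0.2,-0.206,0,0,0,0],[0.2,-0.206,0,0,0,0],[0.2,-0.206,0,0,0,0],[0.2,-0.206,0,0,0,0],[0,0,0,0,0,-1],[0,0,0,0,0,-1],[0,0,0,0,0,-1],[0,0,0,0,0,-1],[0,0,0,0,0,-1],[0,0,0,0,0,-1]]' 100 60
```

```text
time_s: 2.6
position: [529.8, 229.4, 224.6]
ee_rot: [-3.137, 0.003, 0.89]
ft_force: [-0.2, -0.7, -0.6]
finger_gap: 1.002
```

```bash
python3 -m inch '[[0.136,-0.058,0,0,0,0],[0,0,0.1,0,0,-1],[0,0,0.1,0,0,-1],[0,0,0.1,0,0,-1],[0,0,0.1,0,0,-1],[0,0,0,0,0,-1],[0,0,0,0,0,-1],[0,0,0,0,0,-1],[0,0,0,0,0,-0.9],[0,0,0,0,0,0]]' 100 60
python3 - <<'E'
from h import *
s=sense();print(s['position'],s['ee_rot'])
c=camera_info('wrist');im,d=get_image('wrist');cv2.imwrite('pics/w1.png',im[...,::-1]);np.save('pics/w1d.npy',d)
print(c['fx'],c['cx'],c['cy'],np.round(c['pose'],3).tolist());np.save('pics/w1p.npy',c['pose'])
E
```

```text
time_s: 3.85
position: [534.3, 257.9, 137.2]
ee_rot: [-3.126, 0.004, 1.46]
ft_force: [0.2, 0.3, 0.0]
finger_gap: 1.001
[534.2697494  257.85499077 137.19655258] [-3.12637519  0.00372211  1.4596527 ]
297.3186396354542 254.70238817140563 196.85291381118407 [[0.994, -0.1, -0.051, 546.294], [-0.111, -0.938, -0.327, 341.745], [-0.015, 0.331, -0.944, 279.661], [0.0, 0.0, 0.0, 1.0]]
```

View pics/w1.png

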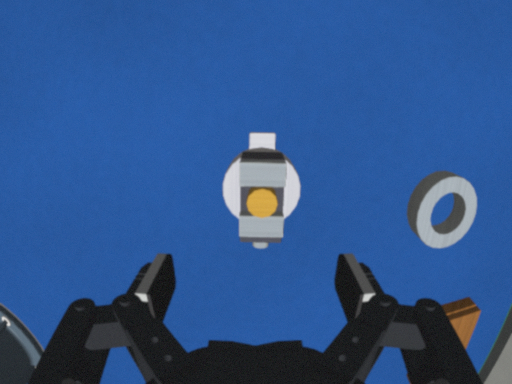

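The wrist view shows the fixture centred at about (261,188) with its vice along the image's vertical. The fingers straddle it, slightly left of its centre line. I'll measure it here.

```bash
cat >> h.py <<'E'
def wcloud(d,c):
    v,u=np.mgrid[:384,:512];a=(u-c['cx'])/c['fx'];b=(v-c['cy'])/c['fy']
    r=np.hypot(a,b)+1e-9;k=np.tan(r)/r
    p=np.stack([a*k*d,b*k*d,d],-1);return p@c['pose'][:3,:3].T+c['pose'][:3,3]
mr=lambda t:np.round(np.r_[tuple(np.atleast_1d(x) for x in cv2.minAreaRect(t[:,:2].astype(np.float32)))],1)
def circ(t):return np.round(cv2.minEnclosingCircle(t[:,:2].astype(np.float32))[0],1),cv2.minEnclosingCircle(t[:,:2].astype(np.float32))[1]
E
python3 - <<'E'
from h import *
c=camera_info('wrist');c['pose']=np.load('pics/w1p.npy');d=np.load('pics/w1d.npy');P=wcloud(d,c)
p=P[120:255,215:310].reshape(-1,3);p=p[d[120:255,215:310].ravel()>50]
print('table',np.median(p[p[:,2]<10][:,2]))
t=p[p[:,2]>68];print('jaws',mr(t),np.median(t[:,2]))
t=p[p[:,2]>40];print('vice',mr(t))
t=p[(p[:,2]>26)&(p[:,2]<33)];print('foot',circ(t),np.median(t[:,2]))
t=p[(p[:,2]>5)&(p[:,2]<11)];print('lug',mr(t))
E
```

```text
table 0.26114281100603876
jaws [539.9 266.2  59.   34.   82.3] 74.33721612488463
vice [538.7 256.6  78.9  34.3  82.9]
foot (array([539.2, 263.6]), 36.198997497558594) 30.000280086042636
lug [541.6 294.2  30.9  59.4  85.6]
```

```bash
python3 -m inch '[[0.014,0.02,0,-0.22,0,0.3],[0,0,0,0,0,0],[0,0,0.12,0,0,0],[0,0,0.12,0,0,0],[0,0,0.12,0,0,0],[0,0,0.08,0,0,0],[0,0,0,0,0,0]]' 100 60
```

```text
time_s: 4.78
position: [540.6, 260.7, 47.7]
ee_rot: [3.137, 0.002, 1.434]
ft_force: [0.7, -0.5, 0.9]
finger_gap: 0.997
```

```bash
python3 -m inch '[[0,-0.009,0.05,0.06,0,0],[0,0,0.014,0,0,0],[0,0,0,0,0,0]]' 100 60; python3 -m inch '[[0,0,0,0,0,0],[0,0,0,0,0,0],[0,0,0,0,0,0],[0,0,0,0,0,0],[0,0,0,0,0,0],[0,0,0,0,0,0]]' 0 80
```

```text
time_s: 5.15
position: [540.0, 261.4, 35.8]
ee_rot: [3.138, 0.001, 1.434]
ft_force: [0.6, -0.4, -0.5]
finger_gap: 0.996
time_s: 5.9
position: [540.5, 261.7, 37.1]
ee_rot: [3.137, 0.0, 1.434]
ft_force: [-0.5, -0.2, -0.2]
finger_gap: 0.383
```

```bash
python3 -m inch '[[0,0,-0.05,0,0,0],[0,0,-0.15,0,0,0],[0,0,-0.2,0,0,0],[0,0,-0.2,0,0,0],[0,0,0,0,0,0]]' - 80
```

```text
time_s: 6.52
position: [536.8, 260.8, 157.9]
ee_rot: [-3.138, 0.004, 1.434]
ft_force: [-0.3, -0.1, -5.2]
finger_gap: 0.384
```

```bash
python3 -m inch '[[-0.12,0.007,0,0,0,0],[-0.228,0.0146,0,0,0,0],[-0.228,0.0146,0,0,0,0],[-0.228,0.0146,0,0,0,0],[-0.228,0.0146,0,0,0,0],[-0.228,0.0146,0,0,0,0],[-0.228,0.0146,0,0,0,0],[-0.228,0.0146,0,0,0,0],[-0.228,0.0146,0,0,0,0],[-0.228,0.0146,0,0,0,0],[-0.1,0.007,0,0,0,0],[0,0,0,0,0,-1],[0,0,0,0,0,-1],[0,0,0,0,0,-1],[0,0,0,0,0,-1],[0,0,0,0,0,-1],[0,0,0,0,0,-1],[0,0,0,0,0,-1],[0,0,0,0,0,-1],[0,0,0,0,0,0]]'
```

```text
time_s: 9.02
position: [480.7, -193.2, 130.7]
ee_rot: [-3.098, -0.047, 2.014]
ft_force: [-0.7, 0.7, -4.6]
finger_gap: 0.383
```

```bash
cat >> h.py <<'E'
from scipy.spatial.transform import Rotation as Ro
def need(xyz,yaw_deg):
    s=sense();R=Ro.from_euler('xyz',s['ee_rot']);D=Ro.from_euler('xyz',[np.pi,0,np.radians(yaw_deg)])
    t=R.inv().apply(np.array(xyz)-s['position'])/200;w=np.degrees((R.inv()*D).as_rotvec())/4
    print('t',s['time_s'],np.round(s['position'],1),'yaw',np.degrees(s['ee_rot'][2]).round(2),'tilt',np.degrees(R.as_matrix()[:2,2]).round(2),'F',np.round(s['ft_force'],1),'T',np.round(s['ft_torque'],2),'gap',round(s['finger_gap'],3));print('NEED',np.round(t,4),np.round(w,2))
E
python3 - <<'E'
from h import *
need([503.6,-195.4,150],114.5)
E
```

```text
t 9.025 [ 480.7 -193.2  130.7] yaw 115.41 tilt [-3.4   1.39] F [-0.7  0.7 -4.6] T [-0.01 -0.06  0.01] gap 0.383
NEED [-0.0542  0.0942 -0.1035] [-0.62 -0.67  0.24]
```

```bash
python3 -m inch '[[-0.027,0.047,-0.05,-0.31,-0.33,0.12],[-0.027,0.047,-0.05,-0.31,-0.33,0.12],[0,0,0,0,0,0],[0,0,0,0,0,0]]'
python3 - <<'E'
from h import *
need([503.6,-195.4,130],114.5)
c=camera_info('wrist');im,d=get_image('wrist');a=im
cv2.imwrite('pics/w2.png',im[...,::-1]);P=wcloud(d,c);np.savez('pics/w2.npz',P=P,d=d)
im,d=get_image('top');P=cloud('top',d,camera_info('top'));np.savez('pics/t2.npz',P=P,d=d,im=im)
b=cv2.resize(im[190:320,290:420],(384,384),interpolation=2)
cv2.imwrite('pics/m2.png',np.hstack([a[:,70:440],b])[...,::-1])
E
```

```text
time_s: 9.52
position: [504.5, -194.3, 150.6]
ee_rot: [3.139, 0.001, 1.996]
ft_force: [-0.4, -0.5, -4.3]
finger_gap: 0.383
t 9.525 [ 504.5 -194.3  150.6] yaw 114.37 tilt [0.14 0.01] F [-0.4 -0.5 -4.3] T [-0.06  0.03 -0.02] gap 0.383
NEED [-0.003  -0.0066  0.103 ] [ 0.03  0.01 -0.03]
```

View pics/m2.png

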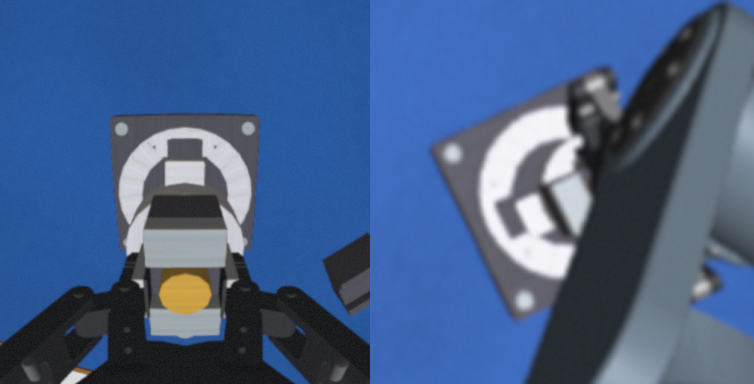

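The left half (wrist) shows the held lug at about (184,172) directly in line with the slot at about (184,148). The right half (top) agrees, apart from what the arm hides. Next I'll measure the lateral offset and the mount's centre from the wrist cloud.

```bash
python3 - <<'E'
from h import *
z=np.load('pics/w2.npz');P,d=z['P'],z['d'];im=cv2.imread('pics/w2.png');g=cv2.cvtColor(im,cv2.COLOR_BGR2GRAY)
a=np.radians(114.4);e=np.array([np.cos(a),np.sin(a)]);n=np.array([np.sin(a),-np.cos(a)]);o=np.array([504.5,-194.3])
L=np.stack([(P[...,:2]-o)@e,(P[...,:2]-o)@n,P[...,2]],-1)  # along, lateral, z
ok=d>50
sub=np.zeros_like(ok);sub[110:250,175:335]=1;ok&=sub
ring=ok&(L[...,2]>38)&(L[...,2]<48)&(g>150)
p=L[ring];print('ring n',len(p),'z',np.median(p[:,2]),p.min(0),p.max(0))
# outer-boundary fit
th=np.arctan2(p[:,1],p[:,0]);R=np.hypot(p[:,0],p[:,1]);b=[]
for t in np.arange(-1.2,1.2,.08):
    k=abs(th-t)<.04
    if k.sum()>3:b.append(p[k][np.argmax(R[k])][:2])
b=np.array(b);s=np.linalg.lstsq(np.c_[2*b,np.ones(len(b))],(b**2).sum(1),rcond=None)[0]
print('ring centre along,lat',s[:2],'r',np.sqrt(s[2]+s[0]**2+s[1]**2))
pl=ok&(L[...,2]>18)&(L[...,2]<26);q=L[pl];print('plate max along',q[:,0].max(),'lat',q[:,1].min(),q[:,1].max(),mr(q[q[:,0]>52]))
sl=[]
for r in range(132,160,2):
    row=L[r];k=np.where(ok[r]&(g[r]<130)&(abs(L[r,:,1])<25)&(L[r,:,2]<38)&(L[r,:,2]>15)&(np.arange(512)>225)&(np.arange(512)<285))[0]
    if len(k):print(r,'slot lat at lip: cols',k.min(),k.max(),'lat',row[k.min(),1].round(1),row[k.max(),1].round(1),'along',row[k].mean(0).round(1), 'ring edges',row[k.min()-2].round(1),row[k.max()+2].round(1))
lg=np.zeros_like(ok);lg[158:190,225:285]=1
lg=lg&ok&(g>150)&(L[...,2]>75);p=L[lg];print('lug',np.median(p,0),p.min(0),p.max(0),mr(p))
vt=(d>50)&(L[...,2]>176)&(L[...,2]<190)&(abs(L[...,1])<17.7)&(abs(L[...,0])<50)
vt[:,:]&=True;p=L[vt];print('jaws',len(p),mr(p),np.median(p[:,2]))
E
```

```text
ring n 4476 z 43.06858221309524 [-29.3138817  -59.10801413  38.11981626] [58.28501666 59.83282672 45.25896129]
ring centre along,lat [-1.50439396  0.514097  ] r 59.91703022856501
plate max along 69.54536696795898 lat -69.7426640677857 70.86638422068272 [ 60.6   0.5 139.4  17.5  89.8]
132 slot lat at lip: cols 227 282 lat -24.4 24.9 along [53.2 -7.6 27.7] ring edges [ 52.5 -26.5  21.6] [52.5 27.5 21.7]
140 slot lat at lip: cols 238 271 lat -14.7 15.7 along [45.   0.5 22.2] ring edges [ 48.  -15.2  42.6] [48.1 16.  43.8]
142 slot lat at lip: cols 238 271 lat -14.7 15.6 along [43.1  0.5 22.1] ring edges [ 46.4 -15.2  43.6] [46.4 16.1 43.5]
144 slot lat at lip: cols 238 271 lat -14.7 15.6 along [41.3  0.5 22.3] ring edges [ 44.5 -15.3  42.7] [44.4 16.2 42.3]
146 slot lat at lip: cols 238 271 lat -14.7 15.7 along [39.4  0.5 22.2] ring edges [ 42.9 -15.3  43.2] [42.8 16.2 42.7]
148 slot lat at lip: cols 238 271 lat -14.8 15.7 along [37.5  0.5 22.4] ring edges [ 41.  -15.4  42.4] [41.1 16.2 43.2]
150 slot lat at lip: cols 238 271 lat -14.8 15.7 along [35.6  0.1 22.4] ring edges [ 39.6 -15.3  44.3] [39.4 16.2 43.2]
152 slot lat at lip: cols 238 271 lat -14.8 15.8 along [33.7  0.5 22.2] ring edges [ 37.6 -15.4  42.9] [37.8 16.2 43.9]
154 slot lat at lip: cols 238 271 lat -14.8 15.7 along [31.9  0.5 22.4] ring edges [ 35.8 -15.4  42.4] [36.  16.2 43.8]
156 slot lat at lip: cols 238 271 lat -14.9 15.7 along [30.   0.5 22.4] ring edges [ 34.3 -15.4  43.6] [34.2 16.2 43.4]
158 slot lat at lip: cols 233 276 lat -19.5 20.5 along [28.1  0.5 22.4] ring edges [ 32.5 -19.7  43.3] [32.3 20.7 42.5]
lug [ 4.00777117e+01 -2.73538650e-02  1.21652488e+02] [ 32.26020402 -11.58455804 119.04136398] [ 46.7382754   12.04878354 124.72014762] [39.5  0.2 14.5 23.6  0. ]
jaws 7093 [ 4.8 -0.  35.4 59.8 89.6] 187.57079316207782
```

```bash
python3 -m inch '[[0,0.002,0.1,0,0,0],[0,0,0.1,0,0,0],[0,0,0.08,0,0,0],[0,0,0,0,0,0]]'
python3 - <<'E'
from h import *
need([504.9,-194.1,80],114.5)
E
```

```text
time_s: 10.12
position: [505.0, -194.8, 92.8]
ee_rot: [3.139, 0.001, 1.995]
ft_force: [0.0, 0.4, -4.4]
finger_gap: 0.386
t 10.125 [ 505.  -194.8   92.8] yaw 114.32 tilt [0.14 0.  ] F [ 0.   0.4 -4.4] T [0.03 0.05 0.  ] gap 0.386
NEED [0.0035 0.001  0.0639] [ 0.03  0.01 -0.05]
```

```bash
python3 -m inch '[[0.003,0.001,0.03,0,0,-0.05],[0,0,0.03,0,0,0],[0,0,0.03,0,0,0],[0,0,0.02,0,0,0],[0,0,0,0,0,0]]'
python3 - <<'E'
from h import *
need([504.9,-194.1,61.5],114.5)
E
```

```text
time_s: 10.75
position: [506.2, -195.0, 71.6]
ee_rot: [3.138, 0.004, 1.999]
ft_force: [-0.8, 0.2, 0.6]
finger_gap: 0.384
t 10.75 [ 506.2 -195.    71.6] yaw 114.54 tilt [ 0.3  -0.11] F [-0.8  0.2  0.6] T [ 0.16  0.23 -0.03] gap 0.384
NEED [ 0.0068 -0.0042  0.0504] [0.06 0.06 0.01]
```

```bash
python3 -m inch '[[0.005,-0.003,0.025,0.05,0.05,0],[0,0,0.02,0,0,0],[0,0,0.01,0,0,0],[0,0,0,0,0,0]]'
python3 - <<'E'
from h import *
need([504.9,-194.1,61.5],114.5)
E
```

```text
time_s: 11.25
position: [506.3, -195.0, 62.3]
ee_rot: [3.14, 0.003, 1.999]
ft_force: [-1.2, 1.3, 5.8]
finger_gap: 0.384
t 11.25 [ 506.3 -195.    62.3] yaw 114.54 tilt [ 0.19 -0.12] F [-1.2  1.3  5.8] T [ 0.19  0.25 -0.01] gap 0.384
NEED [ 0.007  -0.0043  0.0039] [0.03 0.05 0.01]
```

```bash
python3 -m inch '[[0.006,-0.004,0.01,0,0.05,0],[0,0,0.003,0,0,0.5],[0,0,0.002,0,0,1],[0,0,0.002,0,0,1],[0,0,0.002,0,0,1],[0,0,0,0,0,0]]'
python3 - <<'E'
from h import *
need([504.9,-194.1,60.5],24.5)
E
```

```text
time_s: 12.0
position: [507.3, -196.0, 62.1]
ee_rot: [3.135, 0.005, 1.748]
ft_force: [-2.0, 1.5, 7.1]
finger_gap: 0.381
t 12.0 [ 507.3 -196.    62.1] yaw 100.15 tilt [ 0.44 -0.21] F [-2.   1.5  7.1] T [0.22 0.41 0.  ] gap 0.381
NEED [ 0.0115 -0.0103  0.008 ] [ 1.300e-01 -1.000e-02  1.891e+01]
```

```bash
python3 -m inch '[[0.006,-0.006,0.004,0.1,0,1],[0.005,-0.004,0.003,0,0,1],[0.001,-0.001,0.003,0,0,1],[0.001,-0.001,0.003,0,0,1],[0.001,-0.001,0.003,0,0,1],[0.001,-0.001,0.002,0,0,1],[0.001,-0.001,0.002,0,0,1],[0,0,0,0,0,0]]'
python3 - <<'E'
from h import *
need([504.9,-194.1,60.5],24.5)
E
```

```text
time_s: 13.0
position: [507.3, -196.3, 62.7]
ee_rot: [3.129, 0.009, 1.246]
ft_force: [-1.4, 0.4, 5.3]
finger_gap: 0.384
t 13.0 [ 507.3 -196.3   62.7] yaw 71.36 tilt [ 0.5  -0.71] F [-1.4  0.4  5.3] T [ 0.21  0.35 -0.02] gap 0.384
NEED [ 0.0065 -0.0152  0.0107] [ 0.22  0.05 11.72]
```

```bash
python3 -m inch '[[0.005,-0.01,0.006,0.2,0,1],[0.003,-0.005,0.004,0,0,1],[0.001,-0.003,0.004,0,0,1],[0.001,-0.003,0.004,0,0,1],[0,-0.003,0.004,0,0,1],[0,-0.003,0.003,0,0,1],[0,-0.002,0.003,0,0,1],[0,0,0,0,0,0]]'
python3 - <<'E'
from h import *
need([504.9,-194.1,60.5],24.5)
E
```

```text
time_s: 14.0
position: [507.4, -196.2, 62.2]
ee_rot: [3.125, 0.007, 0.743]
ft_force: [-1.3, 0.7, 5.8]
finger_gap: 0.38
t 14.0 [ 507.4 -196.2   62.2] yaw 42.55 tilt [ 0.37 -0.98] F [-1.3  0.7  5.8] T [0.28 0.39 0.01] gap 0.38
NEED [-0.0021 -0.0162  0.008 ] [0.26 0.06 4.51]
```

```bash
python3 -m inch '[[0,-0.006,0.004,0.2,0,1],[0,-0.003,0.003,0,0,1],[0,-0.003,0.003,0,0,1],[0,-0.002,0.003,0,0,1],[0,0,0.002,0,0,0.5],[0,0,0,0,0,0]]'
python3 - <<'E'
from h import *
need([504.9,-194.1,60.5],24.5)
E
```

```text
time_s: 14.75
position: [507.7, -195.1, 62.3]
ee_rot: [3.131, 0.002, 0.422]
ft_force: [-1.1, 0.2, 4.7]
finger_gap: 0.384
t 14.75 [ 507.7 -195.1   62.3] yaw 24.16 tilt [ 0.13 -0.58] F [-1.1  0.2  4.7] T [0.08 0.26 0.09] gap 0.384
NEED [-0.0104 -0.0105  0.009 ] [ 0.14  0.03 -0.09]
```

```bash
python3 -m inch '[[0,-0.002,0.003,0.1,0,0.6],[0,0,0.002,0,0,0.5],[0,0,0,0,0,0]]'
python3 - <<'E'
from h import *
need([504.9,-194.1,60.5],24.5)
E
```

```text
time_s: 15.12
position: [507.2, -193.7, 62.3]
ee_rot: [3.137, 0.005, 0.359]
ft_force: [-0.2, 1.5, 0.6]
finger_gap: 0.385
t 15.125 [ 507.2 -193.7   62.3] yaw 20.59 tilt [-0.16 -0.32] F [-0.2  1.5  0.6] T [0.34 0.16 1.5 ] gap 0.385
NEED [-0.0114 -0.0023  0.0092] [ 0.06  0.07 -0.98]
```

The torque has risen to 1.5 N m, so it is at the stop. I'll relax the twist a little, let the spring take up against the lip, release and rise.

```bash
python3 -m inch '[[0,0,-0.005,0,0,-0.15],[0,0,0,0,0,0]]'
python3 -m inch '[[0,0,0,0,0,0],[0,0,0,0,0,0],[0,0,0,0,0,0],[0,0,0,0,0,0],[0,0,0,0,0,0]]' 100
python3 - <<'E'
from h import *
need([504.9,-194.1,160],24.5)
E
```

```text
time_s: 15.38
position: [507.2, -193.7, 62.9]
ee_rot: [3.138, 0.005, 0.369]
ft_force: [-1.2, 0.7, 5.2]
finger_gap: 0.384
time_s: 16.0
position: [508.0, -194.8, 62.5]
ee_rot: [3.137, 0.002, 0.36]
ft_force: [0.0, 0.7, 0.1]
finger_gap: 1.001
t 16.0 [ 508.  -194.8   62.5] yaw 20.62 tilt [-0.01 -0.26] F [0.  0.7 0.1] T [-0.03 -0.    0.03] gap 1.001
NEED [-0.0144 -0.0067 -0.4874] [ 0.06  0.03 -0.97]
```

Now rise, then move back along tool -x to see the mount.

```bash
python3 -m inch '[[0,0,-0.1,0,0,0],[0,0,-0.2,0,0,0],[0,0,-0.25,0,0,0],[0,0,-0.25,0,0,0],[0,0,0,0,0,0]]'
python3 - <<'E'
from h import *
need([504.9,-194.1,160],24.5)
c=camera_info('wrist');im,d=get_image('wrist');P=wcloud(d,c);np.savez('pics/w3.npz',P=P,d=d)
a=im
im,d=get_image('scene');b=cv2.resize(im[180:290,90:215],(436,384),interpolation=2)
cv2.imwrite('pics/m3.png',np.hstack([a[:,80:430],b])[...,::-1])
e=np.radians(24.5);ex=np.array([np.cos(e),np.sin(e)]);ey=np.array([-np.sin(e),np.cos(e)]);o=np.array([504.6,-194.9])
L=np.stack([(P[...,:2]-o)@ex,(P[...,:2]-o)@ey,P[...,2]],-1)[np.load('pics/w3.npz')['d']>50]
near=(abs(L[:,0])<50)&(abs(L[:,1])<50)
t=L[near&(L[:,2]>90)&(L[:,2]<112)];print('jaws',mr(t),np.median(t[t[:,2]>97][:,2]),len(t))
t=L[near&(L[:,2]>52)&(L[:,2]<62)&(np.hypot(L[:,0],L[:,1])<38)];print('foot',circ(t),np.median(t[:,2]))
E
```

```text
time_s: 16.62
position: [508.0, -193.9, 226.3]
ee_rot: [3.139, 0.003, 0.359]
ft_force: [0.1, -0.5, -1.0]
finger_gap: 1.003
t 16.625 [ 508.  -193.9  226.3] yaw 20.55 tilt [-0.1  -0.18] F [ 0.1 -0.5 -1. ] T [0.01 0.03 0.01] gap 1.003
NEED [-0.014  -0.0054  0.3316] [ 0.03  0.04 -0.99]
jaws [ 3.9 -0.2 34.1 68.  87.6] 101.36313812394121 1943
foot (array([ 3. , -0.2]), 34.87645721435547) 57.08066517180299
```

View pics/m3.png

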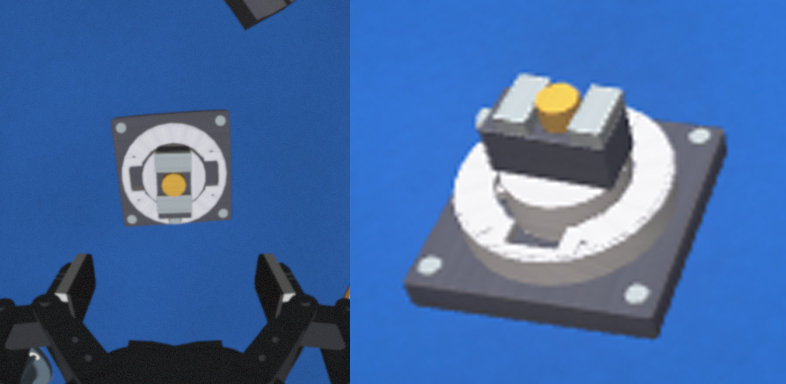

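Both views show the slots empty at the sides and the fixture turned under the lip. The foot top is at 57.1 mm, which puts the underside at 27.1 mm, and the vice is 2.4° past the nominal quarter turn. I'll check the neighbours once more and hand in.

```bash
python3 - <<'E'
from h import *
im,d=get_image('top');P=cloud('top',d,camera_info('top'))
for n,b in dict(case=(230,105,315,155),rg=(148,132,192,176),vb=(330,122,378,170)).items():
    t=P[b[1]:b[3],b[0]:b[2]].reshape(-1,3);t=t[(t[:,2]>15)&(t[:,2]<70)];print(n,mr(t))
print(job_done(),sense()['time_s'])
E
```

```text
case [786.7 -23.   83.  160.2   1.4]
rg [735.  211.5  82.2  82.6   3.2]
vb [ 744.1 -204.4   69.8   61.6   54.8]
the job is handed in; nothing more can be done
the job is handed in; nothing more can be done
```

The fixture is locked in the bayonet mount, and I handed the job in at about 17 s with the arm clear of everything. I gripped it across the vice and lined its lugs up with the slots. Then I pressed it down against the pad, twisted it clockwise until the torque rose to 1.5 N m at the stop, and released it.

**Last checks:**
- **Locked:** the foot's top measured 57.1 mm after release. That puts the underside at 27.1 mm, against the lip as it should be. The slots were empty in both views.
- **Turned to the stop:** the vice axis measured about 2.4° beyond the nominal quarter turn, within the few degrees of play.
- **Neighbours:** the gauge case, ring gauge and V-block measured within 1 mm of where they started. The V-block's fitted angle differed by 0.9°, which I take to be measurement noise because the arm never went near it.
- **Disagreed:** the foot's centre measured about 3 mm off the ring's axis. That is roughly the clearance in the ring, and I did not look into it further.

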